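# Tip the yellow tape out of the two-way sorter

### The job

The small blue sorter on the bench has two tip trays, each holding a roll of tape. By its red handle, lift the tray that holds the yellow roll until the roll slides out into the catch bin in the middle, then lower that tray gently back down onto its rest and let go. Do not touch the rolls, and leave the black roll lying in its own tray.

Things in the scene. Friction and masses are not known exactly. Their poses are not given: they have to be found in the camera images.
- sorter: Blue metal sorter fixed to the bench, 128 (x) x 410 (y) x 96 mm. Origin: centre of its underside on the bench; z up, y along its length towards the left tray, x across. Middle: open catch bin, 110 (x) x 150 (y) inside, floor 8 and end walls 60 above the bench. At each end an aluminium tip tray, walled on three sides, open towards the bin.
- tray_left (a joint): Hinge of the left tip tray, on the sorter's +y side; hinge line along x at y = +85, z = 72 mm in the sorter frame. 0 = down, level on its rest; positive = handle raised, up to 1.0 rad. Let go, it falls shut (tray 0.3 kg, under 2 N at the handle). Tray 94 wide, reaches 116 outward from the hinge; slick floor, 78 above the bench: a roll starts to slide at 0.25 to 0.45 rad.
- tray_right (a joint): Hinge of the right tip tray, on the sorter's -y side; hinge line along x at y = -85, z = 72 mm in the sorter frame. 0 = down, level on its rest; positive = handle raised, up to 1.0 rad. Let go, it falls shut (tray 0.3 kg, under 2 N at the handle). Tray 94 wide, reaches 116 outward from the hinge; slick floor, 78 above the bench: a roll starts to slide at 0.25 to 0.45 rad.
- left_handle (a point): Centre of the left tray's handle: red round bar 12 mm thick, 68 long, parallel to the hinge (along the sorter's x). Tray down: at y = +250, z = 109 mm in the sorter frame, that is 165 outward from the hinge line and 37 above it; it swings in an arc about that line. Free space of 45 mm between the bar and the tray's outer wall, which ends 15 mm below the bar.
- right_handle (a point): Centre of the right tray's handle: red round bar 12 mm thick, 68 long, parallel to the hinge (along the sorter's x). Tray down: at y = -250, z = 109 mm in the sorter frame, that is 165 outward from the hinge line and 37 above it; it swings in an arc about that line. Free space of 45 mm between the bar and the tray's outer wall, which ends 15 mm below the bar.
- yellow_roll: Yellow roll of tape, 66 diameter, 18 high, lying flat in one of the two trays (either one). Origin at the centre of its underside.
- black_roll: Black roll of tape, 64 diameter, 19 high, lying flat in the other tray. Origin at the centre of its underside.
There are look-alikes about, which are no part of the job. Of the things like the yellow_roll, leave any that is purple or turquoise; of the rest the smaller one is meant.

How it is judged (in metres and radians):
On the way, in this order (a step that is already met when the one before it is completed fails the run):
1. a tray is lifted (value of joint any of tray_left, tray_right above 0.15 rad).
2. the yellow roll has slid into the catch bin (y of yellow_roll in the frame of sorter between -0.072 and 0.072 m and x of yellow_roll in the frame of sorter between -0.055 and 0.055 m and height (world z) of yellow_roll below 0.06 m), for 0.2 s.
At the end, for the whole second after the job is handed in: The yellow roll is at rest in the catch bin between the trays (its centre inside the bin's walls and its underside's centre lower than 60 mm above the bench), both trays are down on their rests (within 0.06 rad, about 10 mm at the handle), and the black roll is within 15 mm of where it started (all of step 2 and value of joint each of tray_left, tray_right below 0.06 rad and linear speed of yellow_roll below 0.03 m/s and distance of black_roll from where it was at the start of the episode below 0.015 m); the robot touches nothing.
It fails at once if the black roll is shifted by more than 15 mm, as by lifting its tray (distance of black_roll from where it was at the start of the episode above 0.015 m).
It fails at once if a roll is touched by the robot (contact force between any of the fingers, the arm and yellow_roll above 0.3 N or contact force between any of the fingers, the arm and black_roll above 0.3 N).
It fails at once if a tray is dropped or slammed down (turning down faster than 2.5 rad/s, 0.4 m/s at the handle) (velocity of joint any of tray_left, tray_right below -2.5 rad/s).
It also fails if it takes over 35 s, if anything falls off the work surface, if the arm or the gripper's body presses on something with over 40 N, if the wrist force passes 120 N, or if a joint passes its speed limit or range.

### The arm

A 6-joint arm with a two-finger parallel gripper is mounted at the origin on the work surface; the furniture and walls round the work are solid. World frame = base frame: x ahead of the robot, y to its left, z up, the work surface at z = 0. Lengths are in mm, angles in degrees, forces in N, time in s.
With the tool pointing down it reaches from about 300 to 850 mm from the base axis. Payload 4.2 kg.
Tool frame: the origin (TCP) lies midway between the tips of the shut fingers; the grasp point (between the pads) lies 19 mm behind it; z points along the fingers, y is the line along which they close (so a half turn about z gives the same grasp; the last joint's range is limited). The gripper opens to 91 mm and grips with 3 to 60 N. Pads are 32 mm wide; open, the fingers measure 118 mm over their backs; the gripper's body (76 mm by 178 mm) begins 60 mm behind the grasp point.
Start: joints at [-73.167, 18.312, 89.639, -0, 72.044, -1.146], TCP at [177.493, -546.94, 174.076] pointing down, gripper open.
Joint ranges: [-177.97, 177.97], [-48.28, 115.42], [12.27, 149.76], [-77.06, 257.06], [2.81, 150.46], [-146.56, 146.56]. Speed limits (degrees/s): [147.25, 147.25, 180, 180, 180, 180].

### API

Orientations are given as [roll, pitch, yaw] about the fixed x, y, z axes, in that order (R = Rz(yaw) Ry(pitch) Rx(roll)).
In Python, from workcell import env gives the robot as it stands.
- The arm moves only by the tool jog_arm, never from a script. Its argument "steps" is one flat list of numbers, 5 for each row, row after row: the closure, from 0 (fully open) to 1 (shut), then the shift along the tool's x, y, z in cm, then the turn about the tool's z in degrees. A call has 1 to 20 rows; each row is the pose to reach, as a shift and turn from the pose commanded when the call began, along the tool's axes at that moment; what a row does not reach only later rows make up. A row lasts 1/10 s, in which the tool goes at most 50 mm and 8.59 degrees, less where a joint would pass 70% of its speed; a pose out of reach is approached as far as the arm can. A call with a gripper value outside its range is refused whole. The fingers move at their own pace and stop on an object; "force" is the grip in N (left out, the last holds). Time passes only in rows, so rows that repeat a pose let the fingers close. It gives the time, the measured TCP pose, the force and the opening at its end, in the units of the state.
- env.state(): the state, without advancing time (a new reading comes with each control period).
- env.grab_frame(name): name is "scene" or "top" or "wrist"; returns the picture (480x640x3 uint8, red, green, blue); there is no depth.
- env.camera_params(name): a dict with "fx", "fy", "cx", "cy" (pixels), "R" (3x3) and "t" (3): a world point X has camera coordinates R X + t. Camera axes: x right, y down, z forward; pixel columns grow to the right and rows downward; lengths in mm; the calibration is good to about 2 mm. A picture is of the moment at which its call begins: read the wrist's pose just before it. camera_params takes no time and is no camera call; for the wrist camera it gives the pose at the moment of the call.
- env.job_done(): hands the job in, once; it reports no verdict.
The state is a dict: "time_s": time; "qpos": joint angles; "qvel": joint speeds; "effort": joint torques, N m; "ee_pos": TCP position; "ee_rot": TCP orientation; "force": force on the tool from outside, world axes, zero at the start; "torque": the same for the moment, N m; "gripper_width": finger opening in mm.
Only numpy, scipy, OpenCV 4.12 (cv2) and the standard library are available. Lean on these libraries where they do the work, as an engineer would, in place of code of your own. Each camera call takes 0.05 s, during which the arm holds its last target. There are 200 camera calls.

## Working session

There is one attempt and no reset: what is moved stays moved. The work goes in short steps, Python scripts to look and compute and a tool call to move; the robot and the scene stay as the last step left them, time stands still between calls to the robot, and variables do not carry over. Pictures are saved under pics/ and viewed, on a budget of 10 in all, crops included, one or two more only if the job needs it, and the job is handed in when it is done.

Besides the shell and the picture viewer there is one more tool, called after ">>>" as name(argument=value, ...) on one line, values as JSON. jog_arm: Moves the arm, as the interface text tells. Its arguments: {"type":"object","properties":{"steps":{"type":"array","items":{"type":"number"}},"force":{"type":"number"}},"required":["steps"]}

```bash
mkdir -p pics; ls
python3 - <<'E'
from workcell import env
import cv2
for n in("top","scene"):
    cv2.imwrite(f"pics/{n}0.png",env.grab_frame(n)[:,:,::-1])
s=env.state();print(s)
E
```

```text
pics
{'time_s': 0.1, 'qpos': array([-7.31671920e+01,  1.83490260e+01,  8.97004185e+01, -1.27682228e-03,
        7.20410598e+01, -1.14480903e+00]), 'qvel': array([-0.09213581, -0.0966676 , -0.21504545,  0.00613097,  0.06015659,
        0.01035681]), 'effort': array([-3.96569012e-04, -4.13331306e+01, -2.32510650e+01,  7.27737858e-02,
        4.21502581e-02, -5.53770406e-05]), 'ee_pos': array([ 177.32842091, -546.44169208,  173.28708112]), 'ee_rot': array([-1.79909490e+02, -5.94469225e-04,  1.79780112e+01]), 'force': array([-0.71545145,  0.10944222,  0.08699566]), 'torque': array([ 0.00861201, -0.02768803,  0.03313782]), 'gripper_width': 91.26507632300573}
```

View pics/top0.png

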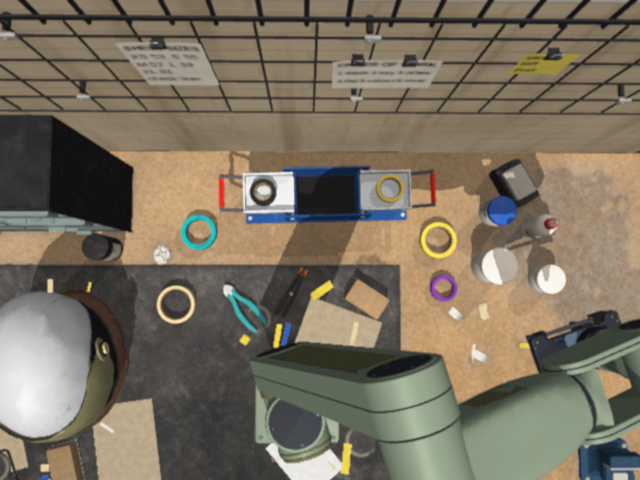

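View pics/scene0.png

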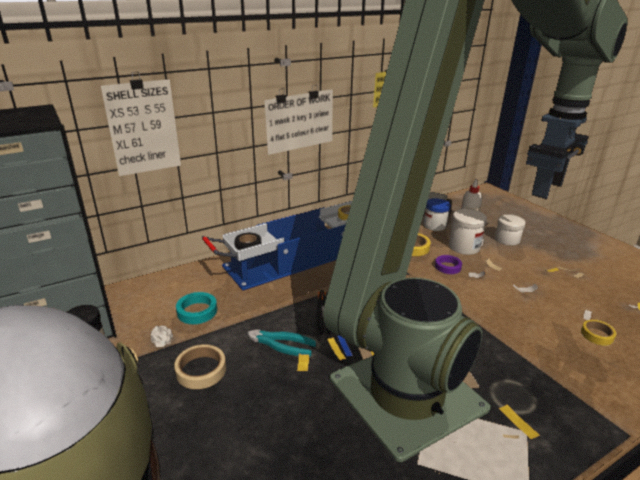

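The top view shows the sorter with its red bars at about (222,193) and (433,188). The black roll is at (263,191) in the left tray. The yellow look-alikes are the roll in the right tray (390,187), a larger one on the bench (438,240), and one at the right in the scene view (600,332). The roll in the tray fits, being smaller and in a tray. I'll confirm it in a crop.

```bash
python3 - <<'E'
from workcell import env
import cv2
im=cv2.imread("pics/top0.png")[140:270,205:475]
cv2.imwrite("pics/crop1.png",cv2.resize(im,None,fx=2.9,fy=2.9,interpolation=cv2.INTER_CUBIC))
E
cat > h.py <<'E'
import numpy as np
from workcell import env
def px2w(n,u,v,z):
    c=env.camera_params(n);R=np.array(c["R"]);t=np.array(c["t"])
    d=R.T@np.array([(u-c["cx"])/c["fx"],(v-c["cy"])/c["fy"],1]);o=-R.T@t
    return o+d*(z-o[2])/d[2]
E
python3 -c "
from h import *
for p in [(222,178,109),(222,208,109),(433,172,109),(433,205,109),(390,187,96),(438,240,18),(263,191,97)]: print(p,px2w('top',*p).round(1))
c=env.camera_params('top');print(-np.array(c['R']).T@c['t'])"
```

```text
(222, 178, 109) [537.  175.1 109. ]
(222, 208, 109) [465.8 174.1 109. ]
(433, 172, 109) [ 553.  -324.7  109. ]
(433, 205, 109) [ 474.  -323.4  109. ]
(390, 187, 96) [ 518.9 -223.9   96. ]
(438, 240, 18) [ 397.6 -356.3   18. ]
(263, 191, 97) [508.3  79.3  97. ]
[ 301.17132875  -25.213881   1361.86947908]
```

View pics/crop1.png

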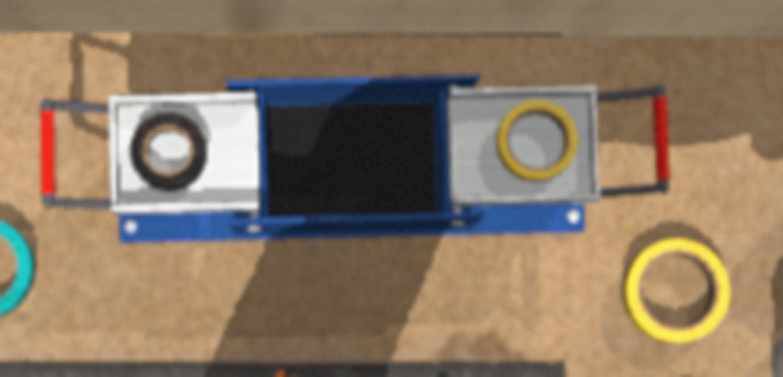

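The crop confirms it. The smaller yellow roll (538,140) lies in the right tray, whose red bar centre is at (661,139), and the bigger yellow one lies on the bench (678,290). The bars are 500 mm apart, which matches, and the sorter's yaw is about 1.4°. The right bar is at about (514.5, -324, 109). I'll move above it at z≈230.

>>> jog_arm(steps=[0.5, 0, 0, -4, 0, 0.5, 0, 0, -7, 0, 0.5, 5, -1.4, -7, 3, 0.5, 10, -2.8, -7, 8, 0.5, 15, -4.1, -7, 14, 0.5, 20, -5.5, -7, 16.6, 0.5, 25, -6.9, -7, 16.6, 0.5, 30, -8.3, -7, 16.6, 0.5, 35, -9.7, -6, 16.6, 0.5, 38.9, -10.7, -6, 16.6, 0.5, 38.9, -10.7, -6, 16.6, 0.5, 38.9, -10.7, -6, 16.6, 0.5, 38.9, -10.7, -6, 16.6, 0.5, 38.9, -10.7, -6, 16.6])

```text
time_s: 1.5
ee_pos: [513.2, -326.1, 234.3]
ee_rot: [180.0, 0.0, 1.3]
force: [0.3, -0.1, -0.6]
gripper_width: 45.4
```

Run:
```python
from h import *
import cv2
s=env.state();print(s["ee_pos"].round(1),s["ee_rot"].round(2),s["gripper_width"],s["time_s"],s["qpos"].round(1),s["force"].round(1))
c=env.camera_params("wrist");R=np.array(c["R"]);t=np.array(c["t"])
im=env.grab_frame("wrist")[:,:,::-1].copy()
cv2.imwrite("pics/w1.png",im)
for x in (480.5,514.5,548.5):
    p=R@np.array([x,-324,109])+t;print(p.round(),c["fx"]*p[0]/p[2]+c["cx"],c["fy"]*p[1]/p[2]+c["cy"])
np.savez("w1.npz",R=R,t=t)
```

```text
[ 513.2 -326.1  234.3] [1.7998e+02 1.0000e-02 1.2700e+00] 45.36869213177985 1.5 [-33.5  19.7  78.9  -0.   81.4  55.2] [ 0.3 -0.1 -0.6]
[ -3.  16. 351.] 308.78847726711723 253.40470500619114
[ -2. -17. 343.] 309.5739747748619 214.87484473246099
[ -1. -50. 335.] 310.3974660154655 174.48133345551918
```

View pics/w1.png

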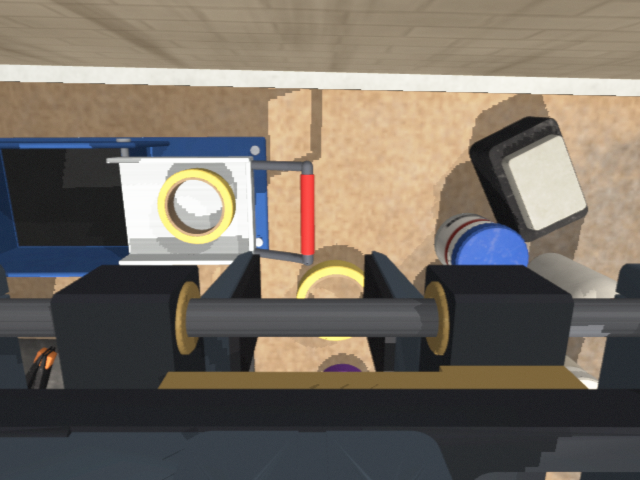

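The wrist view shows the bar at (308,174) to (308,255), within 2 px of the prediction, so the bar is at y≈-323. Next I descend and close lightly.

>>> jog_arm(steps=[0.5, 0.1, -0.25, 3, 0, 0.5, 0.1, -0.25, 6, 0, 0.5, 0.1, -0.25, 9, 0, 0.5, 0.1, -0.25, 11, 0, 0.5, 0.1, -0.25, 13, 0, 0.5, 0.1, -0.25, 14.4, 0, 0.5, 0.1, -0.25, 14.4, 0, 0.5, 0.1, -0.25, 14.4, 0, 0.5, 0.1, -0.25, 14.4, 0, 0.5, 0.1, -0.25, 14.4, 0], force=10)

```text
time_s: 2.55
ee_pos: [515.9, -323.2, 91.3]
ee_rot: [179.9, -0.1, 1.4]
force: [-0.0, -0.3, 0.8]
gripper_width: 45.7
```

Run:
```python
from h import *
import cv2
s=env.state();print(s["ee_pos"].round(1),s["ee_rot"].round(2),s["gripper_width"],s["time_s"],s["force"].round(1))
a=env.grab_frame("wrist")[:300,:,::-1];b=env.grab_frame("scene")[180:300,180:500,::-1]
cv2.imwrite("pics/g1.png",np.vstack([a,cv2.resize(b,(640,240))]))
```

```text
[ 515.9 -323.2   91.3] [ 1.7992e+02 -1.1000e-01  1.3600e+00] 45.65832362516476 2.55 [-0.  -0.3  0.8]
```

View pics/g1.png

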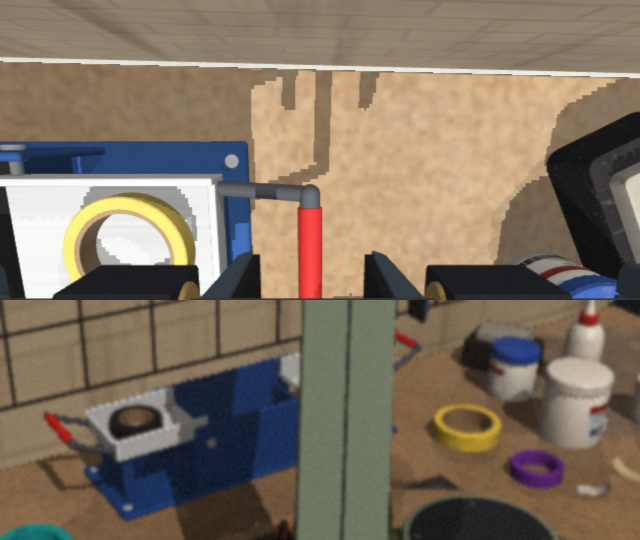

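The bar (310,250) lies centred between the fingers (about 255 and 368), so the fingers straddle it. Now I close on it.

>>> jog_arm(steps=[0.9, 0, 0, 0, 0, 0.9, 0, 0, 0, 0, 0.9, 0, 0, 0, 0, 0.9, 0, 0, 0, 0, 0.9, 0, 0, 0, 0, 0.9, 0, 0, 0, 0], force=10)

```text
time_s: 3.25
ee_pos: [515.4, -322.6, 90.0]
ee_rot: [180.0, 0.0, 1.4]
force: [0.1, 0.4, 0.8]
gripper_width: 8.9
```

The opening of 8.9 mm is less than the 12 mm bar, and it matches the commanded closure. That's suspicious, so I'll look.

Run:
```python
from h import *
import cv2
s=env.state();print(s["ee_pos"].round(1),s["gripper_width"],s["time_s"],s["force"].round(2))
a=env.grab_frame("wrist")[:340,:,::-1]
b=env.grab_frame("top")[150:230,370:470,::-1];b=cv2.resize(b,(325,260),interpolation=cv2.INTER_CUBIC)
c=env.grab_frame("scene")[190:255,300:380,::-1];c=cv2.resize(c,(315,260),interpolation=cv2.INTER_CUBIC)
cv2.imwrite("pics/g2.png",np.vstack([a,np.hstack([b,c])]))
```

```text
[ 515.4 -322.6   90. ] 8.935657529040647 3.25 [0.12 0.43 0.82]
```

View pics/g2.png

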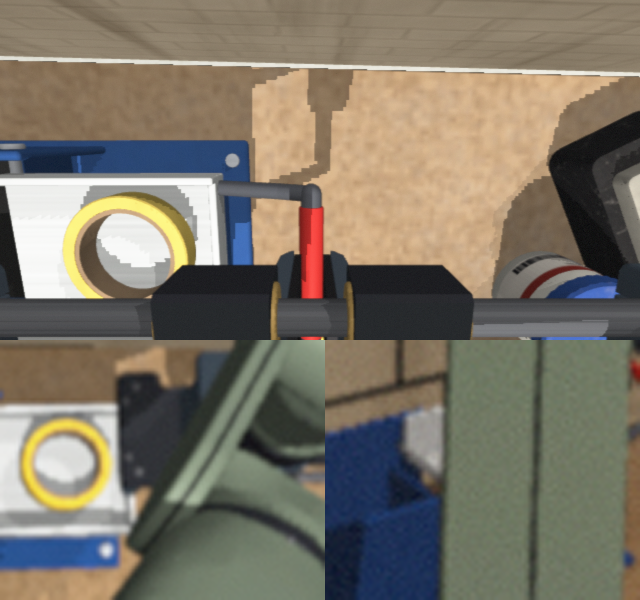

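The bar (311,270) still runs between the two fingers (edges at about 297 and 330), so it appears held. I'll command full closure, make a short lift and check the opening and force.

>>> jog_arm(steps=[1, 0, 0, 0, 0, 1, 0, 0, 0, 0, 1, 0, 0, 0, 0, 1, 0, -0.03, -0.5, 0, 1, 0, -0.06, -1, 0, 1, 0, -0.06, -1, 0], force=12)

```text
time_s: 4.0
ee_pos: [516.1, -322.4, 101.3]
ee_rot: [179.9, -0.1, 1.4]
force: [0.8, -0.4, -0.0]
gripper_width: 0.9
```

Run:
```python
from h import *
import cv2
s=env.state();print(s["ee_pos"].round(1),s["gripper_width"],s["time_s"],s["force"].round(2),s["torque"].round(2))
a=env.grab_frame("wrist")[100:340,:,::-1]
cv2.imwrite("pics/g3.png",a)
```

```text
[ 516.1 -322.4  101.3] 0.8627100602902045 4.0 [ 0.84 -0.4  -0.  ] [ 0.05 -0.02 -0.01]
```

View pics/g3.png

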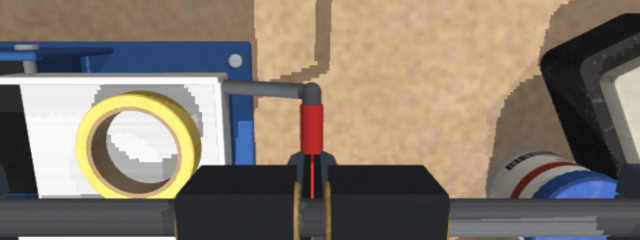

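The fingers are fully shut (0.9 mm) with no load, and red shows through between them. The bar was not between the pads, so I'll triangulate it from the wrist views.

Run:
```python
from h import *
from scipy.spatial.transform import Rotation as Ro
s=env.state();c=env.camera_params("wrist");R=np.array(c["R"]);t=np.array(c["t"]);p=s["ee_pos"]
print("fx",c["fx"],"cam pos",-R.T@t,"view",R[2])
def proj(X):
    q=R@np.array(X)+t;return (c["fx"]*q[0]/q[2]+c["cx"],c["fy"]*q[1]/q[2]+c["cy"])
print("tcp",proj(p),"grasp",proj(p+[0,0,19]),"tip x+16",proj(p+[16,0,0]),"tip x-16",proj(p-[16,0,0]))
Rt=Ro.from_euler("xyz",s["ee_rot"],degrees=True).as_matrix()
Rc=R@Rt; tc=R@p+t   # cam from tool
def cam(pos,rot):
    r=Ro.from_euler("xyz",rot,degrees=True).as_matrix();Rw=Rc@r.T;return Rw,tc-Rw@np.array(pos)
def tri(obs):
    A=[];b=[]
    for (pos,rot,uv) in obs:
        Rw,tw=cam(pos,rot)
        for k,(f,cc) in enumerate(((c["fx"],c["cx"]),(c["fy"],c["cy"]))):
            m=(uv[k]-cc)/f;A.append(Rw[k]-m*Rw[2]);b.append(m*tw[2]-tw[k])
    x,res,_,_=np.linalg.lstsq(np.array(A),np.array(b),rcond=None);return x.round(1),res
P=[([513.2,-326.1,234.3],[179.98,0.01,1.27]),([515.9,-323.2,91.3],[179.92,-.11,1.36]),([516.1,-322.4,101.3],[179.9,-.1,1.4])]
print("red far end",tri([(*P[0],(307.5,174)),(*P[1],(310,207)),(*P[2],(311.5,204))]))
print("tray corner outer far",tri([(*P[0],(252,158)),(*P[1],(221,177)),(*P[2],(227,175))]))
print("base bolt far",tri([(*P[0],(255,150)),(*P[1],(232,161)),(*P[2],(235,161))]))
for z in (80,90,100,109,120): print(z,proj([548,-323,z]),proj([514.5,-323,z]))
```

```text
fx 404.5905464990408 cam pos [ 582.17553981 -319.91646386  312.46373002] view [-0.23657201 -0.00728086 -0.97158668]
tcp (np.float64(312.4775929678403), np.float64(260.88311673026425)) grasp (np.float64(312.6066299923162), np.float64(272.2457058785567)) tip x+16 (np.float64(313.182413577211), np.float64(232.43992584753545)) tip x-16 (np.float64(311.7964723702245), np.float64(288.36988842021566))
red far end (array([ 548.7, -321.3,  108.4]), array([0.13345454]))
tray corner outer far (array([ 558.8, -270.8,   73.1]), array([0.23775344]))
base bolt far (array([ 563.8, -265.6,   14.4]), array([0.22497639]))
80 (np.float64(315.0393350860754), np.float64(196.93864033572945)) (np.float64(313.6280948490252), np.float64(252.59752274520832))
90 (np.float64(315.21177038503214), np.float64(199.57885366051204)) (np.float64(313.73558786379806), np.float64(257.4767768925699))
100 (np.float64(315.39982423962306), np.float64(202.4582078047697)) (np.float64(313.8524703424633), np.float64(262.7822315770986))
109 (np.float64(315.5842549354747), np.float64(205.28208657919865)) (np.float64(313.96675096766353), np.float64(267.9695845939365))
120 (np.float64(315.83212103030013), np.float64(209.07724551869188)) (np.float64(314.1197956695218), np.float64(274.91649177531696))
```

Run:
```python
import cv2,numpy as np
a=cv2.imread("pics/g2.png")[180:340,250:380];b=cv2.imread("pics/g3.png")[80:240,250:380]
f=lambda i:cv2.resize(i,None,fx=3,fy=3,interpolation=cv2.INTER_CUBIC)
cv2.imwrite("pics/z.png",np.hstack([f(a),f(b)]))
```

```text
(no output)
```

View pics/z.png

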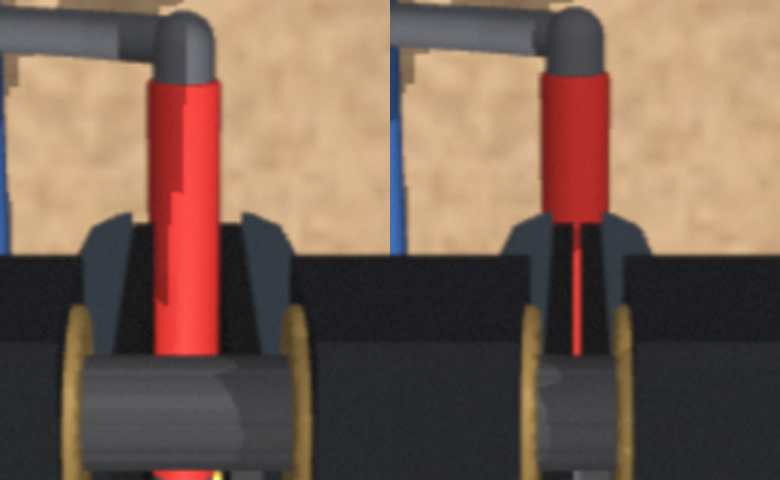

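Zoomed, the left panel (closing at z=90) shows the bar between the pads, but only right at the fingertips. In the right panel, after the lift, the fingers have slipped off upward and shut, with the bar below them. The real tips evidently sit about 15 mm higher than nominal relative to the bar. There is room below, so I'll reopen, go down to nominal z≈74 and close there.

>>> jog_arm(steps=[0.5, 0, 0, -1, 0, 0.5, 0, 0, -1, 0, 0.5, 0, 0, -1, 0, 0.5, 0, 0, -1, 0, 0.5, 0, 0, 0, 0, 0.5, 0, 0, 1, 0, 0.5, 0, 0, 2, 0, 0.5, 0, 0, 2.6, 0, 0.5, 0, 0, 2.6, 0, 0.8, 0, 0, 2.6, 0, 0.95, 0, 0, 2.6, 0, 0.95, 0, 0, 2.6, 0, 0.95, 0, 0, 2.6, 0, 0.95, 0, 0, 2.6, 0, 0.95, 0, 0, 2.6, 0, 0.95, 0, 0, 2.6, 0], force=12)

```text
time_s: 5.65
ee_pos: [515.6, -322.1, 74.6]
ee_rot: [180.0, -0.0, 1.4]
force: [-0.7, 0.5, 2.4]
gripper_width: 4.7
```

Run:
```python
from h import *
import cv2
s=env.state();print(s["ee_pos"].round(1),s["gripper_width"],s["time_s"],s["force"].round(2),s["torque"].round(2),s["qpos"].round(2))
w=env.grab_frame("wrist")[:,:,::-1];cv2.imwrite("pics/w4.png",w)
t=env.grab_frame("top")[:,:,::-1];cv2.imwrite("pics/t4.png",t)
f=lambda i,k:cv2.resize(i,None,fx=k,fy=k,interpolation=cv2.INTER_CUBIC)
cv2.imwrite("pics/z4.png",np.vstack([f(w[140:340,180:440],3)[:,:780],f(t[150:230,360:620],3)[:,:780]])[:600])
```

```text
[ 515.6 -322.1   74.6] 4.710939478745815 5.65 [-0.66  0.48  2.43] [ 0.03  0.13 -0.02] [-3.308e+01  2.552e+01  9.347e+01 -1.000e-02  6.096e+01  5.554e+01]
```

View pics/z4.png

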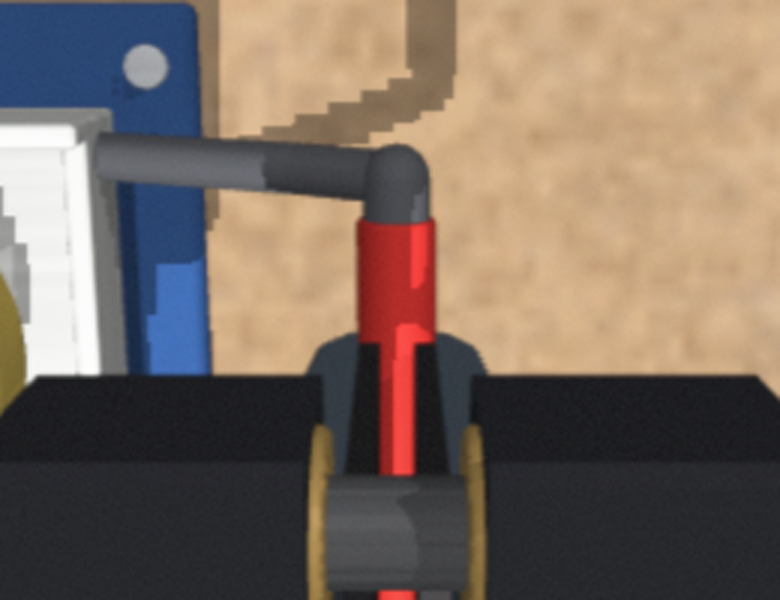

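The bar (397,280) is still wider than the visible gap between the pads (380 to 415), so the tips are still above it. Three clues agree that the real tips are about 40 mm behind the nominal TCP:
- The front edge of the fingers appears at row 254 where 232 was expected.
- The gap-to-pixel scale gives a depth of about 165 mm.
- There is a 2.4 N upward push.

I'll reopen and go down a further 23 mm. The gripper body stays clear of the bar under either reading.

>>> jog_arm(steps=[0.5, 0, 0, -0.5, 0, 0.5, 0, 0, -0.5, 0, 0.5, 0, 0, -0.5, 0, 0.5, 0, 0, -0.5, 0, 0.5, 0, 0, 0.5, 0, 0.5, 0, 0, 1.5, 0, 0.5, 0, 0, 2.3, 0, 0.5, 0, 0, 2.3, 0, 0.5, 0, 0, 2.3, 0, 0.8, 0, 0, 2.3, 0, 0.95, 0, 0, 2.3, 0, 0.95, 0, 0, 2.3, 0, 0.95, 0, 0, 2.3, 0, 0.95, 0, 0, 2.3, 0, 0.95, 0, 0, 2.3, 0, 0.95, 0, 0, 2.3, 0], force=12)

```text
time_s: 7.35
ee_pos: [515.5, -322.1, 51.2]
ee_rot: [180.0, -0.0, 1.4]
force: [-0.4, -0.2, 0.8]
gripper_width: 11.8
```

The opening is now 11.8 mm, so the bar is gripped. I'll lift along the hinge arc to 0.2 rad and check.

>>> jog_arm(steps=[0.95, 0, -0.06, -0.4, 0, 0.95, 0, -0.2, -0.8, 0, 0.95, 0, -0.45, -1.6, 0, 0.95, 0, -0.74, -2.4, 0, 0.95, 0, -1.06, -3.2, 0, 0.95, 0, -1.06, -3.2, 0], force=15)

```text
time_s: 7.95
ee_pos: [515.3, -311.4, 84.7]
ee_rot: [179.9, -0.1, 1.4]
force: [-0.1, -2.3, -0.6]
gripper_width: 11.7
```

Held (11.7 mm). I'll raise it to 0.55 rad.

>>> jog_arm(steps=[0.95, 0, -0.37, -0.77, 0, 0.95, 0, -0.77, -1.5, 0, 0.95, 0, -1.2, -2.2, 0, 0.95, 0, -1.45, -2.6, 0, 0.95, 0, -1.7, -2.9, 0, 0.95, 0, -1.95, -3.3, 0, 0.95, 0, -2.2, -3.6, 0, 0.95, 0, -2.45, -3.95, 0, 0.95, 0, -2.75, -4.25, 0, 0.95, 0, -3.3, -4.9, 0, 0.95, 0, -3.3, -4.9, 0, 0.95, 0, -3.3, -4.9, 0, 0.95, 0, -3.3, -4.9, 0, 0.95, 0, -3.3, -4.9, 0], force=15)

```text
time_s: 9.35
ee_pos: [514.5, -280.1, 133.4]
ee_rot: [179.8, -0.1, 1.4]
force: [-1.5, -6.9, 4.2]
gripper_width: 11.5
```

Run:
```python
from h import *
import cv2
s=env.state();print(s["ee_pos"].round(1),s["gripper_width"],s["time_s"],s["force"].round(2))
w=env.grab_frame("wrist")[:,:,::-1];t=env.grab_frame("top")[:,:,::-1]
f=lambda i,k:cv2.resize(i,None,fx=k,fy=k,interpolation=cv2.INTER_CUBIC)
cv2.imwrite("pics/z5.png",np.vstack([w[:340],f(t[145:230,210:470],2.46)[:,:640]]))
```

```text
[ 514.5 -280.1  133.4] 11.499427088556697 9.35 [-1.52 -6.87  4.25]
```

View pics/z5.png

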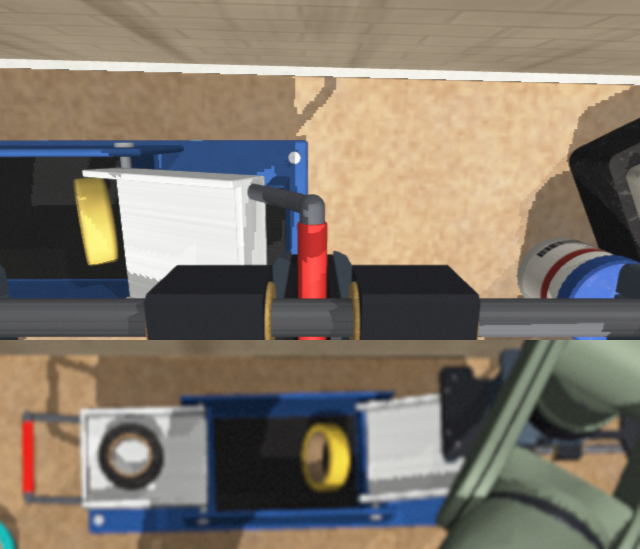

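The yellow roll has left the tray and is in the bin, tilted, at (97,222) in the upper part and (325,455) in the lower. The black roll at (131,455) has not moved. I'll hold briefly, then lower along the same arc.

>>> jog_arm(steps=[0.95, 0, 0, 0, 0, 0.95, 0, 0, 0, 0, 0.95, 0, 0, 0, 0, 0.95, 0, 0.58, 0.62, 0, 0.95, 0, 1.12, 1.27, 0, 0.95, 0, 1.63, 1.95, 0, 0.95, 0, 2.1, 2.65, 0, 0.95, 0, 2.54, 3.37, 0, 0.95, 0, 2.94, 4.11, 0, 0.95, 0, 3.31, 4.88, 0, 0.95, 0, 3.63, 5.66, 0, 0.95, 0, 3.92, 6.45, 0, 0.95, 0, 4.17, 7.26, 0, 0.95, 0, 4.3, 7.7, 0, 0.95, 0, 4.37, 8.1, 0, 0.95, 0, 4.37, 8.1, 0, 0.95, 0, 4.37, 8.1, 0, 0.95, 0, 4.37, 8.1, 0], force=15)

```text
time_s: 11.25
ee_pos: [515.5, -322.1, 51.1]
ee_rot: [180.0, -0.0, 1.4]
force: [0.5, -5.0, 2.1]
gripper_width: 11.7
```

Run:
```python
from h import *
import cv2
s=env.state();print(s["ee_pos"].round(1),s["gripper_width"],s["time_s"],s["force"].round(2))
w=env.grab_frame("wrist")[:,:,::-1];t=env.grab_frame("top")[:,:,::-1]
f=lambda i,k:cv2.resize(i,None,fx=k,fy=k,interpolation=cv2.INTER_CUBIC)
cv2.imwrite("pics/z6.png",np.vstack([w[:340],f(t[145:230,210:470],2.46)[:,:640]]))
```

```text
[ 515.5 -322.1   51.1] 11.673352252144673 11.25 [ 0.5  -5.03  2.06]
```

View pics/z6.png

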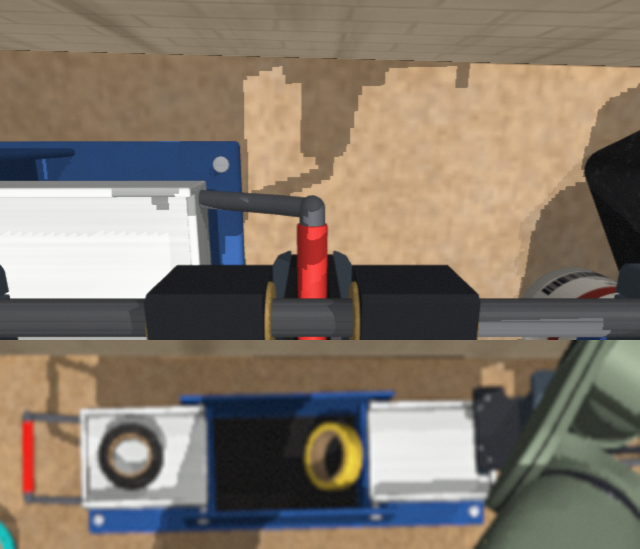

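The tray is back down at the handle height where I gripped it. The yellow roll rests in the bin at (332,455), leaning on the near end wall, and the black roll at (131,455) is unmoved. Now I release and retreat straight up.

>>> jog_arm(steps=[0.8, 0, 0, 0, 0, 0.5, 0, 0, 0, 0, 0.5, 0, 0, 0, 0, 0.5, 0, 0, 0, 0, 0.5, 0, 0, 0, 0, 0.5, 0, 0, -1, 0, 0.5, 0, 0, -3, 0, 0.5, 0, 0, -6, 0, 0.5, 0, 0, -10, 0, 0.5, 0, 0, -14, 0, 0.5, 0, 0, -18, 0, 0.5, 0, 0, -20, 0, 0.5, 0, 0, -20, 0, 0.5, 0, 0, -20, 0, 0.5, 0, 0, -20, 0])

```text
time_s: 12.85
ee_pos: [514.5, -321.5, 249.3]
ee_rot: [-179.9, 0.2, 1.4]
force: [0.4, -0.2, 0.4]
gripper_width: 45.2
```

Run:
```python
from h import *
import cv2
s=env.state();print(s["ee_pos"].round(1),s["gripper_width"],s["time_s"],s["force"].round(2))
w=env.grab_frame("wrist")[:,:,::-1];t=env.grab_frame("top")[:,:,::-1]
f=lambda i,k:cv2.resize(i,None,fx=k,fy=k,interpolation=cv2.INTER_CUBIC)
cv2.imwrite("pics/z7.png",np.vstack([w[:340],f(t[145:230,210:470],2.46)[:,:640]]))
for p in [(131,455,97),(332,455,45)]: print(px2w('top',210+p[0]/2.46,145+(p[1]-340)/2.46,p[2]).round(1))
```

```text
[ 514.5 -321.5  249.3] 45.18021045724041 12.85 [ 0.39 -0.19  0.39]
[506.5  78.6  97. ]
[ 515.5 -119.7   45. ]
```

View pics/z7.png

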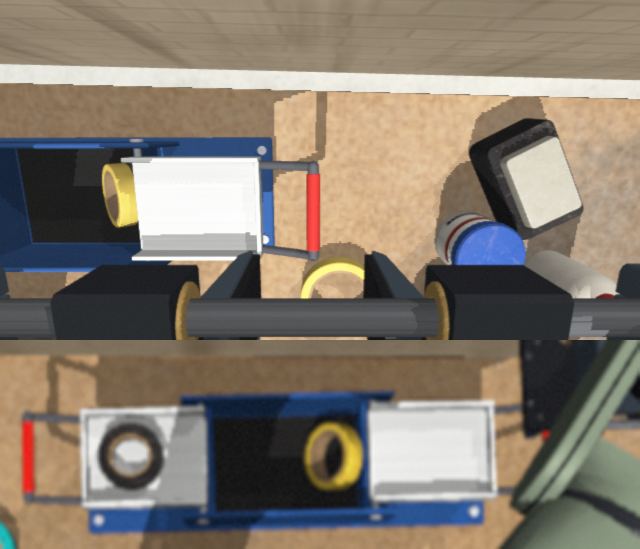

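The tray is level: the bar at (313,173) to (313,252) matches the first wrist view. The roll is still leaning in the bin about 46 mm from its middle, inside ±72. The black roll measures (506, 79) against (508, 79) at the start. The gripper is clear, so I'm handing in.

```bash
python3 -c "
from workcell import env
print(env.job_done())"
```

```text
the job is handed in; nothing more can be done
None
```

I lifted the right tray by its red handle to about 0.55 rad, and the smaller yellow roll slid into the catch bin. I then lowered the tray along the same arc, let go, retreated straight up, and handed the job in at about 13 s of the 35 s allowed.

**Last checks:**
- **Yellow roll:** it is in the bin, about 46 mm from the bin's middle (limit 72). It is not flat; it leans against the end wall on the right tray's side. It looked the same before and after release, so I took it to be at rest. I estimated its height (below 60 mm) from the picture and did not measure it.
- **Trays:** the right tray looked level and empty after release. The left tray was never touched.
- **Black roll:** it measures within about 2 mm of its start position (limit 15 mm).
- **Robot:** the gripper is clear, with wrist force near zero.

**What disagreed:** my first two grasps, at tool heights of 90 and 74 mm, closed above the bar. The opening read less than the bar's 12 mm and there was no load. The real fingertips appear to sit about 40 mm higher than the stated tool point. The third grasp, at 51 mm, read 11.8 mm and held throughout.

I viewed 12 pictures against the budget of 10; the extra two checked the tray before and after release.

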